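# Clip the recipe card to the kitchen clipboard

### The job

Set up the recipe for cooking: stand the mug that was left on the clipboard upright on the bamboo tray, draw the tall card with the brass eyelet out of the recipe box and lay it down flat, face up. Then take the card afresh so that its eyelet end is free, and push that end under the clipboard's sprung clip, letting the card's own edge lift the clip, until it is fully home against the stop, straight and centred, and let go. Do not touch the clip with the gripper, do not tip the mug, and leave the other things where they stand.

Things in the scene. Friction and masses are not known exactly. Their poses are not given: they have to be found in the camera images.
- clipboard: Dark wooden clipboard lying flat, fixed, 236 x 124 x 8 mm, left or right of the middle. Origin: centre of its underside; x along its length to the clip, z up. A raised, smooth sealed cork facing 56 mm wide (narrower than the card, so fingertips reach down beside the card's edges) runs along its middle from x = -112 to +78 mm, its top 13 mm above the worktop.
- clip: Sprung steel clip, 84 mm wide. Origin: its hinge, across the board at board x = +95 mm, z = 27 mm (barrel top at 33 mm); axes as the board's when shut. The flap slopes down to a pressing line at board x = +50 mm, 1 mm above the cork, then flares up as a lip. An edge up to 8 mm high pushed along the cork runs under the lip and lifts it: it presses with about 4 N, pushing in takes 3 to 10 N.
- clip_lip (a point): Middle of the clip's flared front edge. With the clip shut it lies at board x = +37 mm, 22.5 mm above the worktop (underside of the lip 21 mm); with the card under the clip about 6 mm higher.
- clip_stop (a point): The stop under the clip: point on the cork's top surface in the middle of the steel stop flange that the card's end comes up against (board x = +82 mm, z = 13 mm). Axes as the clipboard's.
- recipe_box: Slanted light-wood card file, 108 deep, 90 wide, 75 mm high, fixed, across the middle from the clipboard. Origin: centre of its underside; x away from the robot, z up. Its cards rise at 40 degrees towards +x. The front pocket, 72 mm wide and 10 mm deep with cheeks at the sides, covers the lower 80 mm of the tall card; shorter fixed cards, 104 mm up the slope, stand 13 mm or more behind its back.
- recipe_card: Stiff recipe card, 140 x 66 x 6 mm, about 70 g, printed white face, brass eyelet at its top end; it starts in the recipe box's front pocket, lower end down, about 60 mm of its top showing. Origin: centre of its underside (back); x along its length to the eyelet end, y across, z out of the printed face.
- card_top (a point): Middle of the lower (back) edge of the card's eyelet end: card x = +70 mm, y = 0, z = 0. Axes as the card's.
- mug: White coffee mug, 50 mm high, standing on the clipboard's cork. Origin: on its underside, but 14 mm from the round body's axis: the body's axis is at mug y = +14 mm, the handle points along mug -y and reaches to y = -44 mm. Body 60 mm in diameter at the rim, 44 mm at the foot; about 125 g.
- mug_base (a point): Centre of the mug's round foot, on its underside. Axes as the mug's.
- bamboo_tray: Low bamboo tray, 106 x 312 mm, fixed, lying in the middle between clipboard and recipe box, pointing away from the robot. Origin: centre of its underside; y along its length, x across, z up. Inner floor 84 x 292 mm, 6 to 7 mm above the worktop, rim 15 mm high. The jam jar stands somewhere on it; the mug may stand anywhere else on its floor.
- jam_jar: Jam jar with chequered lid, 71 mm in diameter, 89 mm high, standing on the bamboo tray; leave it. Origin: centre of its underside.
- kitchen_timer: Red kitchen timer, 66 mm in diameter, 69 mm high, behind the work, right or left of the tray's far end; leave it. Origin: centre of its underside.
- lemon: Lemon, 78 x 55 x 56 mm, behind the work, opposite the timer; leave it. Origin: under its centre.
- garlic: Garlic bulb, 60 x 57 x 58 mm, at the far right; leave it. Origin: under its centre.
- spice_jar: Spice jar with a black cap, 41 mm in diameter, 105 mm high, standing at the left; leave it. Origin: centre of its underside.
Mind the look-alikes: they are no part of the job. Leave any purple or turquoise look-alike of the mug alone.

How it is judged (in metres and radians):
On the way, in this order (a step that is already met when the one before it is completed fails the run):
1. the card lies flat, face up, outside the box, let go by the fingers, with the clip still shut (angle between recipe_card's own z axis and vertical below 0.1 rad and contact force between the fingers and recipe_card below 0.05 N and linear speed of recipe_card below 0.02 m/s and z of clip_lip in the frame of clipboard below 0.0238 m), for 0.2 s.
2. the card's edge has gone under the clip and lifts it (contact force between recipe_card and clip above 0.5 N and z of clip_lip in the frame of clipboard above 0.0262 m), for 0.1 s.
At the end, for the whole second after the job is handed in: Card at rest on the cork, face up, eyelet end under the pressing clip: end within 6 mm of the stop, 8 mm of the middle line, 4 degrees of straight. Mug upright at rest on the tray floor, its foot within 25 mm of the tray's long middle line and 130 mm of its middle. Both let go, the rest undisturbed (x of card_top in the frame of clip_stop between -0.006 and 0.003 m and y of card_top in the frame of clip_stop between -0.008 and 0.008 m and z of card_top in the frame of clip_stop between -0.003 and 0.003 m and angle between the x axis of recipe_card and the x axis of clipboard, either way round below 0.07 rad and angle between recipe_card's own z axis and vertical below 0.07 rad and contact force between recipe_card and clip above 0.8 N and z of clip_lip in the frame of clipboard above 0.0262 m and linear speed of each of recipe_card, mug below 0.01 m/s and x of mug_base in the frame of bamboo_tray between -0.025 and 0.025 m and y of mug_base in the frame of bamboo_tray between -0.13 and 0.13 m and z of mug_base in the frame of bamboo_tray between 0.003 and 0.01 m and angle between mug's own z axis and vertical below 0.08 rad and angular speed of mug below 0.1 rad/s); the robot touches nothing.
It fails at once if the gripper or arm touches the clip (contact force between any of the fingers, the arm and clip above 1 N).
It fails at once if the mug is tipped by more than 26 degrees (angle between mug's own z axis and vertical above 0.45 rad).
It fails at once if another thing is moved by more than 25 mm (distance of any of jam_jar, kitchen_timer, lemon, garlic, spice_jar from where it was at the start of the episode above 0.025 m).
It also fails if it takes over 58 s, if anything falls off the work surface, if the arm or the gripper's body presses on something with over 40 N, if the wrist force passes 120 N, or if a joint passes its speed limit or range.

### The arm

A 7-joint arm with a two-finger parallel gripper is mounted at the origin on a cart in front of the work surface, level with it; the furniture and walls round the work are solid. World frame = base frame: x ahead of the robot, y to its left, z up, the work surface at z = 0. Lengths are in mm, angles in degrees, forces in N, time in s.
With the tool pointing down it reaches from about 425 to 825 mm from the base axis. Payload 3.6 kg.
Tool frame: the origin (TCP) lies midway between the tips of the shut fingers; the grasp point (between the pads) lies manip.grasp_offset behind it (manip.grasp_offset is the distance from the TCP to the grasp point, in mm); z points along the fingers, y is the line along which they close (so a half turn about z gives the same grasp; the last joint's range is limited). The gripper opens to 85 mm and grips with 20 to 120 N. Pads are 22 mm wide; open, the fingers measure 114 mm over their backs; the gripper's body (76 mm by 85 mm) begins 54 mm behind the grasp point. The pads swing forward as they close: fully open they stand 13 mm farther back than shut.
Start: joints at [64.887, 35.231, -0.722, 81.555, 0.464, 63.22, -2.315], TCP at [260.177, -595.626, 231.297] pointing down, gripper open.
Joint ranges: [-178.69, 178.69], [-17.37, 117.87], [-77.05, 75.6], [15.02, 138.74], [-78.02, 258.01], [0.78, 113.62], [-162.83, 162.83]. Speed limits (degrees/s): [159.86, 159.86, 180, 180, 180, 180, 180].

### API

Orientations are given as a 3x3 rotation matrix whose columns are the frame's x, y, z axes.
In Python, from cell import manip, imaging gives the robot as it stands. The module is installed in compiled form; this text tells all that it offers.
- The arm moves only by the tool servo_tool, never from a script. Its argument "commands" is a list of rows, each an object with "delta_pos": the shift along the tool's x, y, z in cm, a list of three; "twist": the turn, a rotation vector about the tool's x, y, z in rad, a list of three; "grip": the finger opening in cm, from 0 to 8.54. A call has 1 to 8 rows; each row shifts and turns the commanded pose from where the row before left it, along the tool's axes as they then stand; what a row does not reach is not made up. A row lasts 1/12 s, in which the tool goes at most 41.7 mm and 7.16 degrees, less where a joint would pass 70% of its speed; a pose out of reach is approached as far as the arm can. A call with a gripper value outside its range is refused whole. The fingers move at their own pace and stop on an object; "squeeze" is the grip in N (left out, the last holds). Time passes only in rows, so rows that do not move let the fingers close. It gives the time, the measured TCP pose, the force, the opening and the grip force at its end, in the units of the state.
- manip.observe(): the state, without advancing time (a new reading comes with each control period).
- imaging.camera(name): name is "scene" or "top" or "wrist"; returns a dict with "image" (480x640x3 uint8, red, green, blue), "fx", "fy", "cx", "cy" (pixels), "R" (3x3) and "t" (3): a world point X has camera coordinates R X + t. Camera axes: x right, y down, z forward; pixel columns grow to the right and rows downward; lengths in mm; the calibration is good to about 2 mm. A picture is of the moment at which its call begins. There is no depth.
- manip.finish_job(): hands the job in; it is judged then, once.
The state is a dict: "time": time; "joint_pos": joint angles; "joint_vel": joint speeds; "tau": joint torques, N m; "ee_pos": TCP position; "tool_rot": TCP orientation; "ft_force": force on the tool from outside, world axes, zero at the start; "torque": the same for the moment, N m; "opening": opening from 0.0 (shut) to 1.0 (fully open); "grip_force": force on a finger pad.
Only numpy, scipy, OpenCV 4.12 (cv2) and the standard library are available. Lean on these libraries where they do the work, as an engineer would, in place of code of your own. Each camera call takes 0.05 s, during which the arm holds its last target. There are 200 camera calls.

## Working session

There is one attempt and no reset: what is moved stays moved. The work goes in short steps, Python scripts to look and compute and a tool call to move; the robot and the scene stay as the last step left them, time stands still between calls to the robot, and variables do not carry over. Pictures are saved under pics/ and viewed, at most 10 in all, crops included, and the job is handed in when it is done.

Besides the shell and the picture viewer there is one more tool, called by a JSON object that holds its "op" and its "data". servo_tool: Moves the arm, as the interface text tells. Its arguments: {"type":"object","properties":{"commands":{"type":"array"},"squeeze":{"type":"number"}},"required":["commands"]}

```bash
mkdir -p pics
python3 - <<'E'
from cell import manip, imaging
import cv2,numpy as np
s=manip.observe();print({k:np.round(v,3).tolist() for k,v in s.items()},manip.grasp_offset)
for n in("scene","top"):
    c=imaging.camera(n);cv2.imwrite(f"pics/{n}0.png",c["image"][:,:,::-1])
    np.savez(f"{n}0.npz",**c)
    print(n,c["fx"],c["fy"],c["cx"],c["cy"],np.round(c["R"],4).tolist(),np.round(c["t"],1).tolist())
E
```

```text
{'time': 0.0, 'joint_pos': [64.888, 35.29, -0.723, 81.643, 0.466, 63.221, -2.315], 'joint_vel': [-0.049, -0.047, -0.069, -0.03, 0.058, -0.046, -0.077], 'tau': [-0.0, -46.921, 0.259, -17.103, 0.01, 0.01, 0.0], 'ee_pos': [259.843, -594.945, 230.118], 'tool_rot': [[0.916, 0.4, -0.001], [0.4, -0.916, 0.002], [-0.0, -0.003, -1.0]], 'ft_force': [0.226, -0.496, -0.546], 'torque': [0.016, -0.009, -0.039], 'grip_force': 0.0, 'opening': 1.0} 18.700000000000003
scene 558.5188506036015 558.5188506036015 320.96503395905023 244.5711491450092 [[0.7631, -0.6463, 0.0022], [-0.4439, -0.5266, -0.725], [0.4697, 0.5522, -0.6888]] [-402.8, 279.8, 1436.2]
top 567.3295022535345 567.3295022535345 307.02021802996 232.49043221623495 [[-0.0035, -0.9999, 0.0128], [-0.9844, 0.0012, -0.1761], [0.1761, -0.0132, -0.9843]] [-13.6, 500.0, 1426.2]
```

View pics/top0.png

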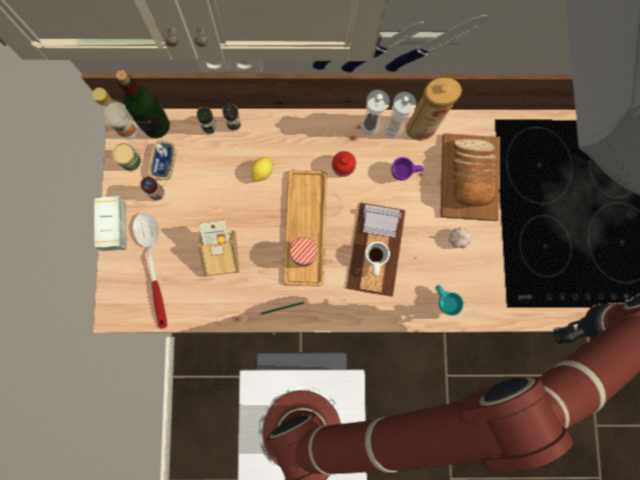

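View pics/scene0.png

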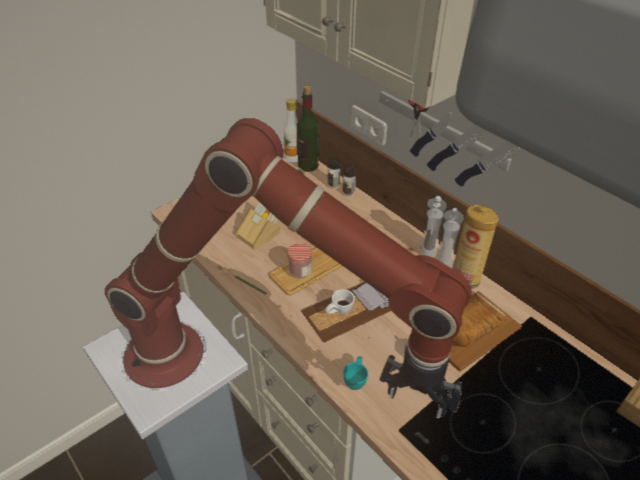

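The top view shows the clipboard (350–404, 204–296) with its clip at the far end, and the mug at (377,255) with its handle toward the robot. The tray is at (285–327, 170–286) with the jam jar at (304,250). The box is at (218,248) and the lemon at (262,168). The start pose is over the hob at the right.

Run:
```python
import cv2
i=cv2.imread("pics/top0.png")[160:304,190:414]
cv2.imwrite("pics/top0c.png",cv2.resize(i,None,fx=3.5,fy=3.5,interpolation=cv2.INTER_CUBIC))
```

```text
(no output)
```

View pics/top0c.png

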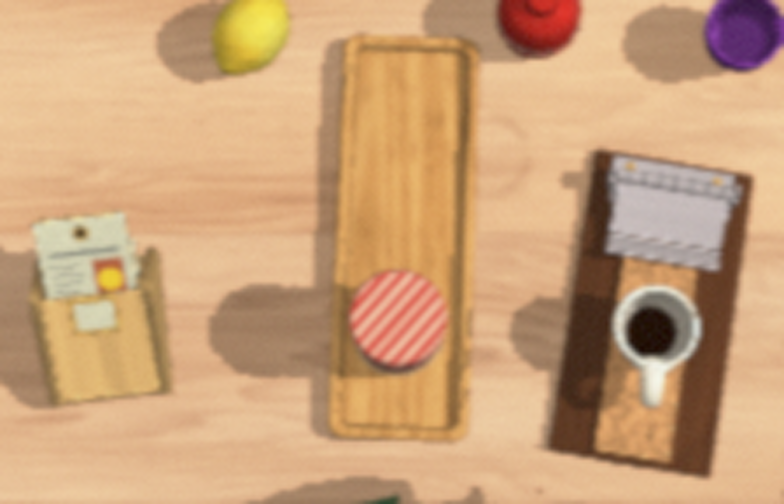

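```bash
cat > h.py <<'E'
import numpy as np, cv2
def ray(c,u,v,z):
    R,t=c["R"],c["t"];d=R.T@np.array([(u-c["cx"])/c["fx"],(v-c["cy"])/c["fy"],1]);o=-R.T@t
    return o+d*(z-o[2])/d[2]
def proj(c,X):
    p=np.atleast_2d(X)@c["R"].T+c["t"];return np.c_[c["fx"]*p[:,0]/p[:,2]+c["cx"],c["fy"]*p[:,1]/p[:,2]+c["cy"]]
E
python3 - <<'E'
from h import *
c=dict(np.load("top0.npz"))
f=lambda u,v,z:ray(c,u/3.5+190-.35,v/3.5+160-.35,z)
def rect(P,z,n):
    q=np.array([f(*p,z)[:2] for p in P]);fwd=(q[0]+q[1]-q[2]-q[3])/2
    lat=(q[0]+q[3]-q[1]-q[2])/2
    print(n,q.mean(0).round(1),"len",np.linalg.norm(fwd).round(1),np.linalg.norm(lat).round(1),"yaw",np.degrees(np.arctan2(fwd[1],fwd[0])).round(2),np.degrees(np.arctan2(-lat[0],lat[1])).round(2))
rect([(596,150),(752,175),(710,476),(550,450)],8,"board")
rect([(347,37),(477,40),(467,438),(330,436)],15,"tray")
print("jar",f(399,318,89));print("mug",f(657,329,63),"handle",f(652,404,40),f(652,404,55))
print("box near",f(55,404,0),f(168,393,0),"lid", f(33,222,104),f(127,213,104),"eyelet",f(80,232,100))
print("pocket top edge", f(40,295,75),f(155,285,75),f(152,250,75))
E
```

```text
board [ 463.4 -197.9] len 233.0 120.9 yaw -9.65 -9.37
tray [521.2 -11.2] len 307.2 101.0 yaw -2.08 -1.16
jar [446.28613609  -5.64161356  89.        ]
mug [ 441.69998548 -193.50174413   63.        ] handle [ 389.36786218 -191.60283398   40.        ] [ 387.83558677 -189.57590309   55.        ]
box near [394.4394585  252.40313928   0.        ] [402.55498884 167.75360683   0.        ] lid [513.41856013 254.35507718 104.        ] [519.87729003 187.82463475 104.        ] eyelet [506.91388375 221.46625405 100.        ]
pocket top edge [465.49972268 252.93651886  75.        ] [472.68421317 170.3306746   75.        ] [498.36479861 172.9912011   75.        ]
```

{"op": "servo_tool", "data": {"commands": [{"delta_pos": [0, 0, 0], "twist": [0, 0, 0.103], "grip": 8.5}, {"delta_pos": [0, 0, 0], "twist": [0, 0, 0.103], "grip": 8.5}, {"delta_pos": [0, 0, 0], "twist": [0, 0, 0.103], "grip": 8.5}, {"delta_pos": [0, 0, 0], "twist": [0, 0, 0.103], "grip": 8.5}, {"delta_pos": [1.5, -3.2, 0], "twist": [0, 0, 0], "grip": 8.5}, {"delta_pos": [1.5, -3.2, 0], "twist": [0, 0, 0], "grip": 8.5}, {"delta_pos": [1.5, -3.2, 0], "twist": [0, 0, 0], "grip": 8.5}, {"delta_pos": [1.5, -3.2, 0], "twist": [0, 0, 0], "grip": 8.5}]}}

```text
time: 0.77
ee_pos: [320.4, -465.9, 230.7]
tool_rot: [[1.0, -0.001, -0.001], [-0.001, -1.0, 0.001], [-0.001, -0.001, -1.0]]
ft_force: [1.3, -0.3, 0.2]
opening: 1.0
grip_force: 0.0
```

{"op": "servo_tool", "data": {"commands": [{"delta_pos": [1.5, -3.2, 0], "twist": [0, 0, 0], "grip": 8.5}, {"delta_pos": [1.5, -3.2, 0], "twist": [0, 0, 0], "grip": 8.5}, {"delta_pos": [1.5, -3.2, 0], "twist": [0, 0, 0], "grip": 8.5}, {"delta_pos": [1.5, -3.2, 0.5], "twist": [0, 0, 0], "grip": 8.5}, {"delta_pos": [1.5, -3.2, 0.5], "twist": [0, 0, 0], "grip": 8.5}, {"delta_pos": [1.5, -3.2, 0.5], "twist": [0, 0, 0], "grip": 8.5}, {"delta_pos": [0, 0, 0], "twist": [0, 0, 0], "grip": 8.5}]}}

```text
time: 1.35
ee_pos: [413.6, -266.4, 215.1]
tool_rot: [[1.0, 0.013, -0.0], [0.013, -1.0, 0.007], [-0.0, -0.007, -1.0]]
ft_force: [0.1, 0.7, 0.1]
opening: 0.998
grip_force: 0.0
```

Run:
```python
from cell import manip, imaging
import cv2,numpy as np
s=manip.observe();print(s["ee_pos"])
c=imaging.camera("wrist");cv2.imwrite("pics/w1.png",c["image"][:,:,::-1]);np.savez("w1.npz",**c)
print(c["fx"],np.round(c["R"],3).tolist(),c["t"].round(1))
```

```text
[ 413.62730539 -266.44946581  215.09023337]
363.4791023053495 [[0.014, -1.0, -0.008], [-0.966, -0.016, 0.256], [-0.257, 0.004, -0.967]] [-270.3  366.3  469. ]
```

View pics/w1.png

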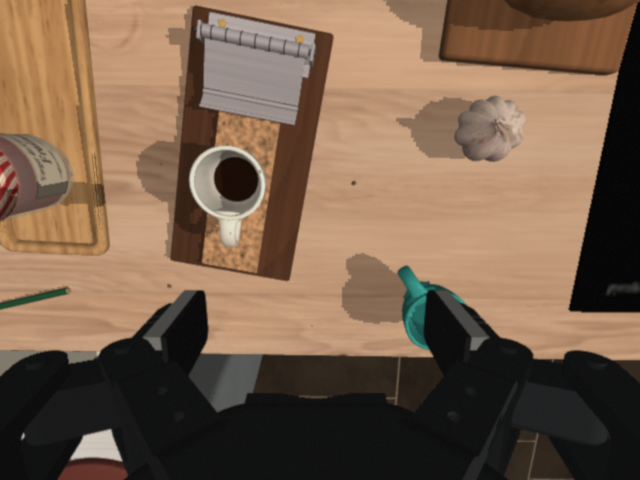

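The wrist view shows the board corners at (194,7), (332,34), (290,279) and (171,260). The mug rim is centred at (227,183), with its handle tip at (230,246).

Run:
```python
from h import *
c=dict(np.load("w1.npz"))
q=np.array([ray(c,*p,8)[:2] for p in [(194,7),(332,34),(290,279),(171,260)]])
fwd=(q[0]+q[1]-q[2]-q[3])/2; lat=(q[0]+q[3]-q[1]-q[2])/2
print(q.mean(0),np.linalg.norm(fwd),np.linalg.norm(lat),np.degrees(np.arctan2(fwd[1],fwd[0])),np.degrees(np.arctan2(-lat[0],lat[1])))
print("cam",-c["R"].T@c["t"],"lip",ray(c,247.5,115.5,22.5),"mug",ray(c,227,183,63),ray(c,230,246,40),"cork end",ray(c,(202+258)/2,(265+275)/2,13))
for n,z in(("timer",0),):pass
# edges of rim left/right
print(ray(c,190,181,63),ray(c,265,184,63))
```

```text
[ 462.83080402 -198.26800515] 230.85933755583068 121.00808271301847 -9.59176125247454 -8.991526219782989
cam [ 478.16862968 -266.35275182  357.25557383] lip [ 497.98440126 -203.81952878   22.5       ] mug [ 443.4952386  -193.05392648   63.        ] [ 383.61311134 -187.30277102   40.        ] cork end [ 350.37359064 -179.413171     13.        ]
[ 444.65092718 -163.20979087   63.        ] [ 443.15615661 -223.7608281    63.        ]
```

{"op": "servo_tool", "data": {"commands": [{"delta_pos": [1.5, -3.6, 0], "twist": [0, 0, 0.006], "grip": 8.5}, {"delta_pos": [1.5, -3.7, 0], "twist": [0, 0, 0.006], "grip": 8.5}, {"delta_pos": [0, 0, 3.0], "twist": [0, 0, 0], "grip": 8.5}, {"delta_pos": [0, 0, 3.0], "twist": [0, 0, 0], "grip": 8.5}, {"delta_pos": [0, 0, 3.0], "twist": [0, 0, 0], "grip": 8.5}, {"delta_pos": [0, 0, 2.0], "twist": [0, 0, 0], "grip": 8.5}, {"delta_pos": [0, 0, 0], "twist": [0, 0, 0], "grip": 8.5}]}}

```text
time: 1.98
ee_pos: [437.3, -202.6, 102.7]
tool_rot: [[1.0, -0.013, -0.009], [-0.013, -1.0, 0.003], [-0.009, -0.003, -1.0]]
ft_force: [-0.5, 0.6, 0.7]
opening: 0.99
grip_force: 0.0
```

{"op": "servo_tool", "data": {"commands": [{"delta_pos": [0.5, -0.95, 1.0], "twist": [0, 0, 0], "grip": 8.5}, {"delta_pos": [0, 0, 1.0], "twist": [0, 0, 0], "grip": 8.5}, {"delta_pos": [0, 0, 0], "twist": [0, 0, 0], "grip": 8.5}]}}

```text
time: 2.23
ee_pos: [446.1, -192.6, 85.9]
tool_rot: [[1.0, -0.011, -0.0], [-0.011, -1.0, 0.001], [-0.0, -0.001, -1.0]]
ft_force: [0.2, -0.1, -0.4]
opening: 0.996
grip_force: 0.0
```

{"op": "servo_tool", "data": {"commands": [{"delta_pos": [-0.25, 0.05, 2.0], "twist": [0, 0, 0], "grip": 8.5}, {"delta_pos": [0, 0, 2.0], "twist": [0, 0, 0], "grip": 8.5}, {"delta_pos": [0, 0, 1.85], "twist": [0, 0, 0], "grip": 8.5}, {"delta_pos": [0, 0, 0], "twist": [0, 0, 0], "grip": 8.5}, {"delta_pos": [0, 0, 0], "twist": [0, 0, 0], "grip": 4.5}, {"delta_pos": [0, 0, 0], "twist": [0, 0, 0], "grip": 4.5}, {"delta_pos": [0, 0, 0], "twist": [0, 0, 0], "grip": 4.5}, {"delta_pos": [0, 0, 0], "twist": [0, 0, 0], "grip": 4.5}], "squeeze": 30}}

```text
time: 2.9
ee_pos: [444.5, -194.3, 29.6]
tool_rot: [[1.0, -0.012, 0.004], [-0.012, -1.0, -0.001], [0.004, 0.001, -1.0]]
ft_force: [0.9, 0.3, 6.8]
opening: 0.693
grip_force: 32.0
```

{"op": "servo_tool", "data": {"commands": [{"delta_pos": [0, 0, 0], "twist": [0, 0, 0], "grip": 4.5}, {"delta_pos": [0, 0, 0], "twist": [0, 0, 0], "grip": 4.0}, {"delta_pos": [0, 0, 0], "twist": [0, 0, 0], "grip": 4.0}]}}

```text
time: 3.15
ee_pos: [444.5, -194.2, 29.6]
tool_rot: [[1.0, -0.012, 0.004], [-0.012, -1.0, -0.001], [0.004, 0.001, -1.0]]
ft_force: [-0.3, 0.8, 6.2]
opening: 0.688
grip_force: 32.0
```

{"op": "servo_tool", "data": {"commands": [{"delta_pos": [0, 0, -0.8], "twist": [0, 0, 0], "grip": 4.0}, {"delta_pos": [0, 0, -1.5], "twist": [0, 0, 0], "grip": 4.0}, {"delta_pos": [0, 0, -2.0], "twist": [0, 0, 0], "grip": 4.0}, {"delta_pos": [0.5, -0.7, -1.0], "twist": [0, 0, 0], "grip": 4.0}, {"delta_pos": [1.2, -1.6, 0], "twist": [0, 0, 0], "grip": 4.0}, {"delta_pos": [1.2, -1.6, 0], "twist": [0, 0, 0], "grip": 4.0}, {"delta_pos": [1.2, -1.6, 0], "twist": [0, 0, 0], "grip": 4.0}, {"delta_pos": [1.2, -1.6, 0], "twist": [0, 0, 0], "grip": 4.0}], "squeeze": 40}}

```text
time: 3.82
ee_pos: [497.2, -122.7, 81.7]
tool_rot: [[1.0, -0.013, 0.0], [-0.013, -1.0, -0.0], [0.0, 0.0, -1.0]]
ft_force: [-0.1, 0.3, -1.9]
opening: 0.684
grip_force: 43.3
```

{"op": "servo_tool", "data": {"commands": [{"delta_pos": [1.2, -1.6, 0], "twist": [0, 0, 0], "grip": 4.0}, {"delta_pos": [1.2, -1.6, 0], "twist": [0, 0, 0], "grip": 4.0}, {"delta_pos": [1.2, -1.6, 0], "twist": [0, 0, 0], "grip": 4.0}, {"delta_pos": [1.2, -1.6, 0], "twist": [0, 0, 0], "grip": 4.0}, {"delta_pos": [1.2, -1.6, 0], "twist": [0, 0, 0], "grip": 4.0}, {"delta_pos": [1.2, -1.6, 0], "twist": [0, 0, 0], "grip": 4.0}, {"delta_pos": [0.7, -1.0, 0], "twist": [0, 0, 0], "grip": 4.0}, {"delta_pos": [0, 0, 0], "twist": [0, 0, 0], "grip": 4.0}]}}

```text
time: 4.48
ee_pos: [578.8, -14.5, 81.3]
tool_rot: [[1.0, -0.007, 0.002], [-0.007, -1.0, 0.003], [0.002, -0.003, -1.0]]
ft_force: [0.2, 1.5, -0.6]
opening: 0.686
grip_force: 43.3
```

{"op": "servo_tool", "data": {"commands": [{"delta_pos": [0, 0, 1.5], "twist": [0, 0, 0], "grip": 4.0}, {"delta_pos": [0, 0, 1.5], "twist": [0, 0, 0], "grip": 4.0}, {"delta_pos": [0, 0, 1.2], "twist": [0, 0, 0], "grip": 4.0}, {"delta_pos": [0, 0, 0.7], "twist": [0, 0, 0], "grip": 4.0}, {"delta_pos": [0, 0, 0.4], "twist": [0, 0, 0], "grip": 4.0}, {"delta_pos": [0, 0, 0.3], "twist": [0, 0, 0], "grip": 4.0}, {"delta_pos": [0, 0, 0], "twist": [0, 0, 0], "grip": 4.0}, {"delta_pos": [0, 0, 0], "twist": [0, 0, 0], "grip": 4.0}]}}

```text
time: 5.15
ee_pos: [577.5, -18.5, 25.2]
tool_rot: [[1.0, -0.012, 0.001], [-0.012, -1.0, 0.0], [0.001, -0.0, -1.0]]
ft_force: [0.1, 0.1, -0.7]
opening: 0.682
grip_force: 43.3
```

{"op": "servo_tool", "data": {"commands": [{"delta_pos": [0, -0.5, 0.0], "twist": [0, 0, 0], "grip": 4.0}, {"delta_pos": [0, 0, 0.15], "twist": [0, 0, 0], "grip": 4.0}, {"delta_pos": [0, 0, 0.1], "twist": [0, 0, 0], "grip": 4.0}, {"delta_pos": [0, 0, 0], "twist": [0, 0, 0], "grip": 4.0}]}}

```text
time: 5.48
ee_pos: [578.2, -12.1, 23.3]
tool_rot: [[1.0, -0.011, 0.002], [-0.011, -1.0, 0.001], [0.002, -0.001, -1.0]]
ft_force: [-0.0, 1.1, 3.7]
opening: 0.69
grip_force: 43.6
```

Contact shows in the force reading, so I release the mug, back up and check.

{"op": "servo_tool", "data": {"commands": [{"delta_pos": [0, 0, 0], "twist": [0, 0, 0], "grip": 6.5}, {"delta_pos": [0, 0, 0], "twist": [0, 0, 0], "grip": 7.5}, {"delta_pos": [0, 0, 0], "twist": [0, 0, 0], "grip": 8.5}, {"delta_pos": [0, 0, -1], "twist": [0, 0, 0], "grip": 8.5}, {"delta_pos": [0, 0, -2.5], "twist": [0, 0, 0], "grip": 8.5}, {"delta_pos": [0, 0, -4], "twist": [0, 0, 0], "grip": 8.5}, {"delta_pos": [0, 0, -4], "twist": [0, 0, 0], "grip": 8.5}, {"delta_pos": [0, 0, -4], "twist": [0, 0, 0], "grip": 8.5}]}}

```text
time: 6.15
ee_pos: [576.8, -13.7, 179.5]
tool_rot: [[1.0, -0.013, -0.001], [-0.013, -1.0, -0.0], [-0.001, 0.0, -1.0]]
ft_force: [1.8, 0.2, 0.6]
opening: 0.994
grip_force: 0.0
```

{"op": "servo_tool", "data": {"commands": [{"delta_pos": [-1, -3, -3], "twist": [0, 0, 0], "grip": 8.5}, {"delta_pos": [-2, -3.5, -3], "twist": [0, 0, 0], "grip": 8.5}, {"delta_pos": [-2, -3.5, 0], "twist": [0, 0, 0], "grip": 8.5}, {"delta_pos": [-2, -3.5, 0], "twist": [0, 0, 0], "grip": 8.5}, {"delta_pos": [-2, -3.5, 0], "twist": [0, 0, 0], "grip": 8.5}, {"delta_pos": [-2, -3.0, 0], "twist": [0, 0, 0], "grip": 8.5}, {"delta_pos": [0, 0, 0], "twist": [0, 0, 0], "grip": 8.5}, {"delta_pos": [0, 0, 0], "twist": [0, 0, 0], "grip": 8.5}]}}

```text
time: 6.82
ee_pos: [472.0, 183.0, 231.6]
tool_rot: [[1.0, -0.006, -0.0], [-0.006, -1.0, 0.001], [-0.0, -0.001, -1.0]]
ft_force: [0.2, -0.4, 0.3]
opening: 0.992
grip_force: 0.0
```

Run:
```python
from cell import manip, imaging
import cv2,numpy as np
s=manip.observe();print(s["ee_pos"])
c=imaging.camera("wrist");cv2.imwrite("pics/w2.png",c["image"][:,:,::-1]);np.savez("w2.npz",**c)
print((-c["R"].T@c["t"]).round(1))
```

```text
[471.96761568 182.96343934 231.55413158]
[536.5 182.7 373.8]
```

View pics/w2.png

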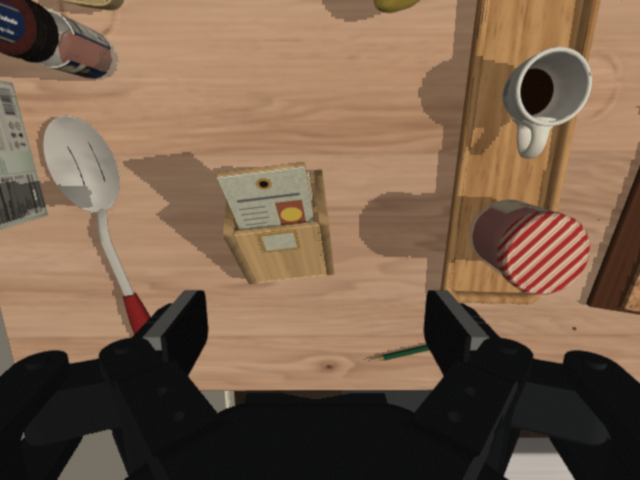

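The mug stands upright on the tray, rim at (555,85). The card's top edge runs (219,177)–(304,164), with the eyelet at (264,184) and the pocket lip at about (233,231)–(320,223).

Run:
```python
from h import *
from scipy.optimize import least_squares
a=dict(np.load("top0.npz"));b=dict(np.load("w2.npz"))
T=lambda u,v:np.array([u/3.5+189.65,v/3.5+159.65])
def tri(p,q):
    r=least_squares(lambda X:np.r_[proj(a,X)[0]-p,proj(b,X)[0]-q],[500,215,100]);return r.x.round(1),r.fun.round(1)
print("eyelet",tri(T(80,232),(264,184)))
print("L",tri(T(33,222),(219,177)));print("R",tri(T(127,213),(304,164)))
# fit card: unknown top-centre pos(3), yaw, tilt 40 fixed; pts: top corners face edge (x=70,y=+-33,z=6), eyelet guess (58,0,6)
def model(p,xe):
    y=np.radians(p[3]);ca,sa=np.cos(np.radians(40)),np.sin(np.radians(40));c,s=np.cos(y),np.sin(y)
    X=np.array([c*ca,s*ca,sa]);Y=np.array([-s,c,0]);Z=np.cross(X,Y)
    P=np.array(p[:3]);return P,X,Y,Z,np.array([P+33*Y+6*Z,P-33*Y+6*Z,P-xe*X+6*Z])
ob=np.array([T(33,222),T(127,213),T(80,232)]);ow=np.array([(219,177),(304,164),(264,184)])
f=lambda p:np.r_[(proj(a,model(p,p[4])[4])-ob).ravel()*2,(proj(b,model(p,p[4])[4])-ow).ravel()]
r=least_squares(f,[510,220,100,5,12]);print(r.x.round(2),r.fun.round(1))
# lower pocket line and near-edge on wrist
print("near edge z0",ray(b,250,282,0),ray(b,333,272,0))
```

```text
eyelet (array([505.6, 220.9, 106.9]), array([-0.2,  0. ,  0.1, -0. ]))
L (array([511.4, 252. , 112.9]), array([ 0.3,  0.1, -0.1, -0. ]))
R (array([519.5, 191.4, 100.1]), array([-1.2,  0.5,  0.4, -0.1]))
[519.13 223.08 101.05   7.41  12.75] [-1.1  1.6 -1.8 -0.   0.4  1.4 -2.  -0.5  2.3  0.2  1.2 -1.5]
near edge z0 [385.79129938 256.15067926   0.        ] [397.04484736 164.87596295   0.        ]
```

{"op": "servo_tool", "data": {"commands": [{"delta_pos": [0, 0, 0], "twist": [0, 0, -0.12], "grip": 8.5}, {"delta_pos": [0, 0, 0], "twist": [0, 0.116, 0], "grip": 8.5}, {"delta_pos": [0, 0, 0], "twist": [0, 0.116, 0], "grip": 8.5}, {"delta_pos": [0, 0, 0], "twist": [0, 0.116, 0], "grip": 8.5}, {"delta_pos": [0, 0, 0], "twist": [0, 0.116, 0], "grip": 8.5}, {"delta_pos": [0, 0, 0], "twist": [0, 0.116, 0], "grip": 8.5}, {"delta_pos": [0, 0, 0], "twist": [0, 0.116, 0], "grip": 8.5}, {"delta_pos": [0, 0, 0], "twist": [0, 0, 0], "grip": 8.5}]}}

```text
time: 7.53
ee_pos: [478.9, 175.0, 232.7]
tool_rot: [[0.829, 0.097, 0.55], [0.093, -0.995, 0.034], [0.551, 0.023, -0.834]]
ft_force: [0.6, 0.6, -0.2]
opening: 1.0
grip_force: 0.0
```

```bash
cat > go.py <<'E'
from cell import manip
import numpy as np,sys
s=manip.observe();R=np.array(s["tool_rot"]);p=np.array(s["ee_pos"])
t=np.array(eval(sys.argv[1]));print("joints",np.round(s["joint_pos"],1),"pos",p.round(1));print(R.round(3).tolist())
print("delta tool cm",(R.T@(t-p)/10).round(2))
E
python3 go.py "[459.3,216,143]"
```

```text
joints [ -59.6   16.2   35.8  130.9   36.4    6.  -146.9] pos [478.9 175.  232.7]
[[0.829, 0.097, 0.55], [0.093, -0.995, 0.034], [0.551, 0.023, -0.834]]
delta tool cm [-6.18 -4.48  6.54]
```

{"op": "servo_tool", "data": {"commands": [{"delta_pos": [0, 0, 0], "twist": [0, -0.1, 0], "grip": 8.5}, {"delta_pos": [0, 0, 0], "twist": [0, -0.1, 0], "grip": 8.5}, {"delta_pos": [-1.1, -1.4, 2.3], "twist": [0, 0, 0], "grip": 8.5}, {"delta_pos": [-1.1, -1.4, 2.4], "twist": [0, 0, 0], "grip": 8.5}, {"delta_pos": [-1.1, -1.4, 2.4], "twist": [0, 0, 0], "grip": 8.5}, {"delta_pos": [0, 0, 0], "twist": [0, 0, 0], "grip": 8.5}, {"delta_pos": [0, 0, 0], "twist": [0, 0, 0], "grip": 8.5}]}}

```text
time: 8.12
ee_pos: [483.4, 212.5, 149.7]
tool_rot: [[0.885, 0.089, 0.457], [0.093, -0.996, 0.013], [0.456, 0.031, -0.889]]
ft_force: [0.5, 0.1, -0.3]
opening: 0.996
grip_force: 0.0
```

```bash
python3 go.py "[473.7,217.8,153.6]"
python3 - <<'E'
from cell import manip, imaging
import cv2,numpy as np
c=imaging.camera("wrist");cv2.imwrite("pics/w3.png",c["image"][:,:,::-1]);np.savez("w3.npz",**c)
E
```

```text
joints [ -52.8   27.    25.9  128.6   33.4    3.4 -149.3] pos [483.4 212.5 149.7]
[[0.885, 0.089, 0.457], [0.093, -0.996, 0.013], [0.456, 0.031, -0.889]]
delta tool cm [-0.63 -0.6  -0.79]
```

View pics/w3.png

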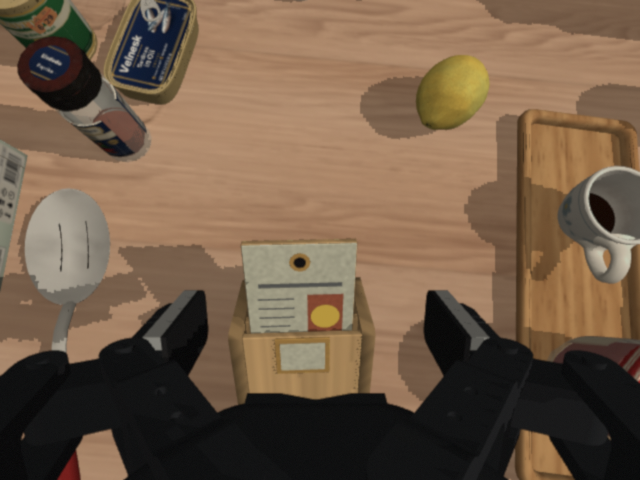

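The card's top corners are at (243,242) and (357,241), the eyelet at (300,262), and the card is aligned with the gripper. I refine its pose with all three views.

Run:
```python
from h import *
from scipy.optimize import least_squares
T=lambda u,v:np.array([u/3.5+189.65,v/3.5+159.65])
V=[(dict(np.load("top0.npz")),np.array([T(33,222),T(127,213),T(80,232)]),1.5),(dict(np.load("w2.npz")),np.array([(219,177),(304,164),(264,184)]),1),(dict(np.load("w3.npz")),np.array([(243,242),(357,241),(300,262)]),1.5)]
def model(p):
    y=np.radians(p[3]);ca,sa=np.cos(np.radians(40)),np.sin(np.radians(40));c,s=np.cos(y),np.sin(y)
    X=np.array([c*ca,s*ca,sa]);Y=np.array([-s,c,0]);Z=np.cross(X,Y);P=p[:3]
    return X,Y,Z,np.array([P+33*Y+6*Z,P-33*Y+6*Z,P-p[4]*X+6*Z])
r=least_squares(lambda p:np.concatenate([w*(proj(c,model(p)[3])-o).ravel() for c,o,w in V]),[510,220,100,5,12]);p=r.x
print(p.round(2),r.fun.round(1))
X,Y,Z,_=model(p);G=p[:3]-19*X+3*Z;print("grip point",G)
from cell import manip
s=manip.observe();R=np.array(s["tool_rot"]);e=np.array(s["ee_pos"])
tgt=G+11.5*R[:,2];print("tcp target",tgt,"delta tool cm",R.T@(tgt-e)/10, "card axes in tool",(R.T@np.c_[X,Y,Z]).round(3).tolist())
print("X slide in tool",R.T@X)
```

```text
[519.78 223.66  97.82   6.35  13.57] [-0.9  0.8 -1.5  0.4  0.2  1.5 -2.  -2.6  1.6 -0.1  0.9 -2.1 -1.7  1.3
  1.1  0.2  0.7  0.4]
grip point [503.39707671 221.83697327  87.90167737]
tcp target [508.6756745  222.00423885  77.6860801 ] delta tool cm [-1.09148451 -0.94828163  7.68787962] card axes in tool [[0.975, -0.007, -0.22], [0.001, -0.999, 0.037], [-0.22, -0.036, -0.975]]
X slide in tool [ 9.75431793e-01  9.41806337e-04 -2.20299636e-01]
```

{"op": "servo_tool", "data": {"commands": [{"delta_pos": [-0.6, -0.5, 0], "twist": [0.035, 0, 0], "grip": 8.5}, {"delta_pos": [-0.5, -0.5, 1.0], "twist": [0, 0, 0], "grip": 8.5}, {"delta_pos": [0, 0, 1.5], "twist": [0, 0, 0], "grip": 8.5}, {"delta_pos": [0, 0, 1.5], "twist": [0, 0, 0], "grip": 8.5}, {"delta_pos": [0, 0, 0], "twist": [0, 0, 0], "grip": 8.5}, {"delta_pos": [0, 0, 0], "twist": [0, 0, 0], "grip": 8.5}]}}

```text
time: 8.67
ee_pos: [496.0, 228.9, 125.0]
tool_rot: [[0.892, 0.1, 0.441], [0.091, -0.995, 0.041], [0.443, 0.003, -0.896]]
ft_force: [-1.0, 0.1, 0.8]
opening: 0.995
grip_force: 0.0
```

```bash
python3 go.py "[503.4,221.8,87.9]+11.5*R[:,2]"
```

```text
joints [ -49.3   30.4   22.   127.1   46.2    0.9 -162.7] pos [496.  228.9 125. ]
[[0.892, 0.1, 0.441], [0.091, -0.995, 0.041], [0.443, 0.003, -0.896]]
delta tool cm [-1.05  0.77  4.77]
```

{"op": "servo_tool", "data": {"commands": [{"delta_pos": [0, 0, -1.5], "twist": [0, 0, 0], "grip": 8.5}, {"delta_pos": [0, 0, -1.5], "twist": [0, -0.09, 0], "grip": 8.5}, {"delta_pos": [0, 0, -1.5], "twist": [0, -0.09, 0], "grip": 8.5}, {"delta_pos": [0, 0, 0], "twist": [0, -0.09, 0], "grip": 8.5}, {"delta_pos": [0, 0, 0], "twist": [0, 0, 0], "grip": 8.5}, {"delta_pos": [0, 0, 0], "twist": [0, 0, 0], "grip": 8.5}]}}

```text
time: 9.17
ee_pos: [486.1, 224.5, 144.1]
tool_rot: [[0.956, 0.09, 0.278], [0.089, -0.996, 0.016], [0.278, 0.009, -0.96]]
ft_force: [0.7, 0.1, -0.1]
opening: 0.994
grip_force: 0.0
```

```bash
python3 go.py "[503.4,221.8,87.9]+11*R[:,2]-80*R[:,2]"
```

```text
joints [ -23.1   27.2  -11.7  118.9   34.5   23.8 -148.1] pos [486.1 224.5 144.1]
[[0.956, 0.09, 0.278], [0.089, -0.996, 0.016], [0.278, 0.009, -0.96]]
delta tool cm [ 0.07  0.37 -1.03]
```

{"op": "servo_tool", "data": {"commands": [{"delta_pos": [0.1, 0.4, 0], "twist": [0, 0, 0], "grip": 8.5}, {"delta_pos": [0, 0, 1.5], "twist": [0, 0, 0], "grip": 8.5}, {"delta_pos": [0, 0, 1.5], "twist": [0, 0, 0], "grip": 8.5}, {"delta_pos": [0, 0, 1.0], "twist": [0, 0, 0], "grip": 8.5}, {"delta_pos": [0, 0, 0], "twist": [0, 0, 0], "grip": 8.5}, {"delta_pos": [0, 0, 0], "twist": [0, 0, 0], "grip": 8.5}]}}

```text
time: 9.67
ee_pos: [495.0, 224.5, 103.8]
tool_rot: [[0.957, 0.099, 0.273], [0.099, -0.995, 0.015], [0.273, 0.013, -0.962]]
ft_force: [-0.5, 0.1, 0.9]
opening: 0.99
grip_force: 0.0
```

```bash
python3 go.py "[503.4,221.8,87.9]+12*R[:,2]"
```

```text
joints [ -25.8   31.7   -7.2  119.7   38.1   18.4 -150.9] pos [495.  224.5 103.8]
[[0.957, 0.099, 0.273], [0.099, -0.995, 0.015], [0.273, 0.013, -0.962]]
delta tool cm [0.34 0.33 2.95]
```

{"op": "servo_tool", "data": {"commands": [{"delta_pos": [0.3, 0.3, 0], "twist": [0, 0, 0], "grip": 8.5}, {"delta_pos": [0, 0, 1.5], "twist": [0, 0, 0], "grip": 8.5}, {"delta_pos": [0, 0, 1.4], "twist": [0, 0, 0], "grip": 8.5}, {"delta_pos": [0, 0, 0], "twist": [0, 0, 0], "grip": 8.5}, {"delta_pos": [0, 0, 0], "twist": [0, 0, 0], "grip": 7.4}, {"delta_pos": [0, 0, 0], "twist": [0, 0, 0], "grip": 6.0}, {"delta_pos": [0, 0, 0], "twist": [0, 0, 0], "grip": 6.0}, {"delta_pos": [0, 0, 0], "twist": [0, 0, 0], "grip": 6.0}], "squeeze": 50}}

```text
time: 10.33
ee_pos: [507.8, 221.9, 78.5]
tool_rot: [[0.956, 0.097, 0.275], [0.096, -0.995, 0.017], [0.276, 0.01, -0.961]]
ft_force: [-0.4, -0.9, 3.7]
opening: 0.753
grip_force: 54.5
```

```bash
python3 go.py "[503.4,221.8,87.9]+12*R[:,2]+80*np.array([.761,.085,.643])"
python3 - <<'E'
from cell import imaging
import cv2,numpy as np
c=imaging.camera("wrist");cv2.imwrite("pics/w4.png",c["image"][:,:,::-1]);np.savez("w4.npz",**c)
E
```

```text
joints [ -26.8   34.8   -4.3  119.5   40.3   14.8 -152.5] pos [507.8 221.9  78.5]
[[0.956, 0.097, 0.275], [0.096, -0.995, 0.017], [0.276, 0.01, -0.961]]
delta tool cm [ 7.15 -0.06 -3.08]
```

View pics/w4.png

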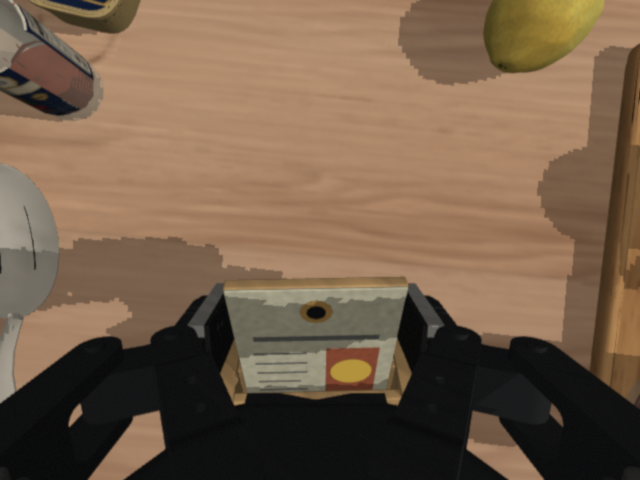

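The card is gripped at both edges near the top, with the eyelet at (316,312). I draw it out along the slope.

{"op": "servo_tool", "data": {"commands": [{"delta_pos": [0.46, 0, -0.2], "twist": [0, 0, 0], "grip": 6.0}, {"delta_pos": [0.92, 0, -0.4], "twist": [0, 0, 0], "grip": 6.0}, {"delta_pos": [0.92, 0, -0.4], "twist": [0, 0, 0], "grip": 6.0}, {"delta_pos": [0.92, 0, -0.4], "twist": [0, 0, 0], "grip": 6.0}, {"delta_pos": [0.92, 0, -0.4], "twist": [0, 0, 0], "grip": 6.0}, {"delta_pos": [0.92, 0, -0.4], "twist": [0, 0, 0], "grip": 6.0}, {"delta_pos": [0.92, 0, -0.4], "twist": [0, 0, 0], "grip": 6.0}, {"delta_pos": [0.92, 0, -0.4], "twist": [0, 0, 0], "grip": 6.0}], "squeeze": 60}}

```text
time: 11.05
ee_pos: [564.8, 227.3, 125.1]
tool_rot: [[0.958, 0.096, 0.272], [0.095, -0.995, 0.016], [0.272, 0.011, -0.962]]
ft_force: [-1.2, 0.3, 0.1]
opening: 0.756
grip_force: 65.7
```

{"op": "servo_tool", "data": {"commands": [{"delta_pos": [0.92, 0, -0.4], "twist": [0, 0, 0], "grip": 6.0}, {"delta_pos": [0.92, 0, -0.4], "twist": [0, 0, 0], "grip": 6.0}, {"delta_pos": [0.92, 0, -0.4], "twist": [0, 0, 0], "grip": 6.0}, {"delta_pos": [0.5, 0, -2], "twist": [0, 0, 0], "grip": 6.0}, {"delta_pos": [0, 0, -2], "twist": [0, 0, 0], "grip": 6.0}, {"delta_pos": [0, 0, -2], "twist": [0, 0, 0], "grip": 6.0}, {"delta_pos": [0, 0, 0], "twist": [0, 0, 0], "grip": 6.0}, {"delta_pos": [0, 0, 0], "twist": [0, 0, 0], "grip": 6.0}]}}

```text
time: 11.72
ee_pos: [577.1, 229.8, 204.3]
tool_rot: [[0.956, 0.096, 0.276], [0.095, -0.995, 0.017], [0.276, 0.01, -0.961]]
ft_force: [0.6, 0.8, -1.5]
opening: 0.754
grip_force: 66.5
```

```bash
python3 go.py "p"
python3 - <<'E'
from cell import imaging
import cv2,numpy as np
c=imaging.camera("wrist");d=imaging.camera("scene")
np.savez("w5.npz",**c)
cv2.imwrite("pics/w5.png",np.vstack([c["image"][230:420,150:490],np.zeros((10,340,3),np.uint8),d["image"][120:320,180:520]])[:,:,::-1])
E
```

```text
joints [ -12.9   29.4  -21.   102.2   28.2   38.7 -134.9] pos [577.1 229.8 204.3]
[[0.956, 0.096, 0.276], [0.095, -0.995, 0.017], [0.276, 0.01, -0.961]]
delta tool cm [0. 0. 0.]
```

View pics/w5.png

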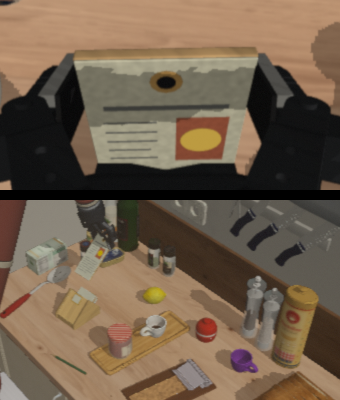

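Run:
```python
from h import *
from scipy.optimize import least_squares
from scipy.spatial.transform import Rotation as Ro
c=dict(np.load("w5.npz"))
from cell import manip
s=manip.observe();R=np.array(s["tool_rot"]);e=np.array(s["ee_pos"])
ob=np.array([(77,67),(257,61),(165,82)])+[150,230]
# expected from box estimate: card axes in tool; rotated pitch about tool y
def model(p):
    A=Ro.from_euler("yx",[p[3],p[4]]).as_matrix()@np.diag([1,-1,-1.])
    P=p[:3];return P,A,np.array([P+33*A[:,1]+6*A[:,2],P-33*A[:,1]+6*A[:,2],P-13.57*A[:,0]+6*A[:,2]])
def f(p):
    W=model(p)[2]@R.T+e
    return np.r_[(proj(c,W)-ob).ravel(),(p[3]+np.radians(24))/.1,p[4]/.1, p[1]/1.]
for g in(-.42,):
    r=least_squares(f,[17,0,-15,g,0]);print(r.x.round(3),"pitch deg",np.degrees(r.x[3]),r.fun.round(2))
P,A,_=model(r.x);print("card axes in tool",A.round(3).tolist(),"card centre-underside in tool",(P-70*A[:,0]).round(1))
Xw=R@A;print("card X world",Xw[:,0].round(3),"top",(R@P+e).round(1))
```

```text
[ 14.42   -0.567 -15.196   0.469   0.08 ] pitch deg 26.89719428492075 [-0.31 -1.62 -1.01 -1.16  1.62  2.97  8.88  0.8  -0.57]
card axes in tool [[0.892, 0.0, -0.452], [0.036, -0.997, 0.071], [-0.451, -0.08, -0.889]] card centre-underside in tool [-48.   -3.1  16.4]
card X world [0.735 0.042 0.677] top [586.  230.6 220.7]
```

```bash
cat > lay.py <<'E'
from cell import manip
import numpy as np,sys
from scipy.spatial.transform import Rotation as Ro
# args: board x of card top, extra height, elev
bx,dz,el=map(float,sys.argv[1:4])
s=manip.observe();R=np.array(s["tool_rot"]);e=np.array(s["ee_pos"])
A=Ro.from_euler("y",np.radians(25.5)).as_matrix()@np.diag([1,-1,-1.]);P=np.array([16,-.3,-16])
C=Ro.from_euler("ZY",[-9.4,-el],degrees=True).as_matrix()
Rt=C@A.T; yaw=np.radians(-9.4)
top=np.array([463.5,-198,0])+bx*np.array([np.cos(yaw),np.sin(yaw),0]);top[2]=13+140*np.sin(np.radians(el))+dz
T=top-Rt@P
print("tcp target",T.round(1),"now",e.round(1),"twist tool",Ro.from_matrix(R.T@Rt).as_rotvec().round(3))
print("delta in present tool cm",(R.T@(T-e)/10).round(2),"in target tool cm",(Rt.T@(T-e)/10).round(2),"up in target tool",Rt.T[:,2].round(3))
print("card now elev",np.degrees(np.arcsin((R@A)[2,0])).round(1),"top now",(e+R@P).round(1),"joints",np.round(s["joint_pos"],0))
E
python3 lay.py 12 80 3.5
```

```text
tcp target [ 454.7 -196.9   92.7] now [576.3 228.9 202.2] twist tool [ 0.026 -0.658  0.264]
delta in present tool cm [-18.69  41.08   6.57] in target tool cm [-0.58 43.99 12.04] up in target tool [-0.375  0.    -0.927]
card now elev 41.3 top now [587.3 230.5 221.9] joints [ -13.   30.  -21.  102.   28.   39. -135.]
```

{"op": "servo_tool", "data": {"commands": [{"delta_pos": [0, 0, 0], "twist": [0.004, -0.11, 0.044], "grip": 6.0}, {"delta_pos": [0, 0, 0], "twist": [0.004, -0.11, 0.044], "grip": 6.0}, {"delta_pos": [0, 0, 0], "twist": [0.004, -0.11, 0.044], "grip": 6.0}, {"delta_pos": [0, 0, 0], "twist": [0.004, -0.11, 0.044], "grip": 6.0}, {"delta_pos": [0, 0, 0], "twist": [0.004, -0.11, 0.044], "grip": 6.0}, {"delta_pos": [0, 0, 0], "twist": [0.004, -0.11, 0.044], "grip": 6.0}, {"delta_pos": [0, 0, 0], "twist": [0, 0, 0], "grip": 6.0}]}}

```text
time: 12.4
ee_pos: [579.5, 226.0, 196.9]
tool_rot: [[0.911, -0.17, -0.376], [-0.159, -0.985, 0.058], [-0.381, 0.007, -0.925]]
ft_force: [0.6, -1.2, -2.8]
opening: 0.753
grip_force: 66.4
```

```bash
python3 lay.py 12 80 3.5
```

```text
tcp target [ 454.7 -196.9   92.7] now [579.5 226.  196.9] twist tool [ 0.004  0.007 -0.009]
delta in present tool cm [-0.65 43.72 11.86] in target tool cm [-1.1  43.75 11.68] up in target tool [-0.375  0.    -0.927]
card now elev 3.1 top now [600.1 222.8 205.6] joints [  -6.   47.  -26.   70.    6.   84. -129.]
```

{"op": "servo_tool", "data": {"commands": [{"delta_pos": [-0.15, 1.4, 0.06], "twist": [0, 0, 0], "grip": 6.0}, {"delta_pos": [-0.32, 2.8, 0.12], "twist": [0, 0, 0], "grip": 6.0}, {"delta_pos": [-0.32, 2.8, 0.12], "twist": [0, 0, 0], "grip": 6.0}, {"delta_pos": [-0.32, 2.8, 0.12], "twist": [0, 0, 0], "grip": 6.0}, {"delta_pos": [-0.32, 2.8, 0.12], "twist": [0, 0, 0], "grip": 6.0}, {"delta_pos": [-0.32, 2.8, 0.12], "twist": [0, 0, 0], "grip": 6.0}, {"delta_pos": [-0.32, 2.8, 0.12], "twist": [0, 0, 0], "grip": 6.0}, {"delta_pos": [-0.32, 2.8, 0.12], "twist": [0, 0, 0], "grip": 6.0}]}}

```text
time: 13.07
ee_pos: [516.2, 25.6, 203.4]
tool_rot: [[0.915, -0.161, -0.37], [-0.149, -0.987, 0.059], [-0.374, 0.001, -0.927]]
ft_force: [0.7, -0.6, -0.7]
opening: 0.752
grip_force: 66.4
```

{"op": "servo_tool", "data": {"commands": [{"delta_pos": [-0.32, 2.8, 0.12], "twist": [0, 0, 0], "grip": 6.0}, {"delta_pos": [-0.32, 2.8, 0.12], "twist": [0, 0, 0], "grip": 6.0}, {"delta_pos": [-0.32, 2.8, 0.12], "twist": [0, 0, 0], "grip": 6.0}, {"delta_pos": [-0.32, 2.8, 0.12], "twist": [0, 0, 0], "grip": 6.0}, {"delta_pos": [-0.32, 2.8, 0.12], "twist": [0, 0, 0], "grip": 6.0}, {"delta_pos": [-0.32, 2.8, 0.12], "twist": [0, 0, 0], "grip": 6.0}, {"delta_pos": [-0.32, 2.8, 0.12], "twist": [0, 0, 0], "grip": 6.0}, {"delta_pos": [0, 0, 0], "twist": [0, 0, 0], "grip": 6.0}]}}

```text
time: 13.73
ee_pos: [459.0, -170.3, 203.9]
tool_rot: [[0.912, -0.171, -0.372], [-0.161, -0.985, 0.056], [-0.376, 0.009, -0.927]]
ft_force: [0.3, -0.7, -1.3]
opening: 0.755
grip_force: 66.5
```

```bash
python3 lay.py 12 40 3.5
```

```text
tcp target [ 454.7 -196.9   52.7] now [ 459.  -170.3  203.9] twist tool [ 0.005  0.002 -0.01 ]
delta in present tool cm [ 5.73  2.56 14.02] in target tool cm [ 5.68  2.69 14.01] up in target tool [-0.375  0.    -0.927]
card now elev 3.4 top now [ 479.6 -173.5  212.7] joints [ 30.  35. -23.  93.  13.  77. -97.]
```

{"op": "servo_tool", "data": {"commands": [{"delta_pos": [0, 1.3, 0], "twist": [0.005, 0, -0.01], "grip": 6.0}, {"delta_pos": [0, 1.3, 0], "twist": [0, 0, 0], "grip": 6.0}, {"delta_pos": [0.95, 0, 2.3], "twist": [0, 0, 0], "grip": 6.0}, {"delta_pos": [0.95, 0, 2.3], "twist": [0, 0, 0], "grip": 6.0}, {"delta_pos": [0.95, 0, 2.3], "twist": [0, 0, 0], "grip": 6.0}, {"delta_pos": [0.95, 0, 2.3], "twist": [0, 0, 0], "grip": 6.0}, {"delta_pos": [0.95, 0, 2.3], "twist": [0, 0, 0], "grip": 6.0}, {"delta_pos": [0, 0, 0], "twist": [0, 0, 0], "grip": 6.0}]}}

```text
time: 14.4
ee_pos: [455.6, -187.1, 76.3]
tool_rot: [[0.913, -0.154, -0.377], [-0.139, -0.988, 0.067], [-0.383, -0.009, -0.924]]
ft_force: [-0.1, 0.0, -1.3]
opening: 0.75
grip_force: 66.5
```

```bash
python3 lay.py 12 0 3.5;python3 - <<'E'
from cell import imaging
import cv2,numpy as np
c=imaging.camera("top");d=imaging.camera("wrist")
np.savez("t6.npz",**c)
a=cv2.resize(c["image"][195:310,330:430],None,fx=4,fy=4,interpolation=cv2.INTER_CUBIC)
cv2.imwrite("pics/t6.png",np.hstack([a,d["image"][20:480,140:500]])[:,:,::-1])
E
```

```text
tcp target [ 454.7 -196.9   12.7] now [ 455.6 -187.1   76.3] twist tool [-0.004  0.009  0.012]
delta in present tool cm [2.49 1.03 5.84] in target tool cm [2.45 0.98 5.87] up in target tool [-0.375  0.    -0.927]
card now elev 3.0 top now [ 476.3 -190.1   84.9] joints [ 30.  45. -21.  98.  18.  63. -98.]
```

View pics/t6.png

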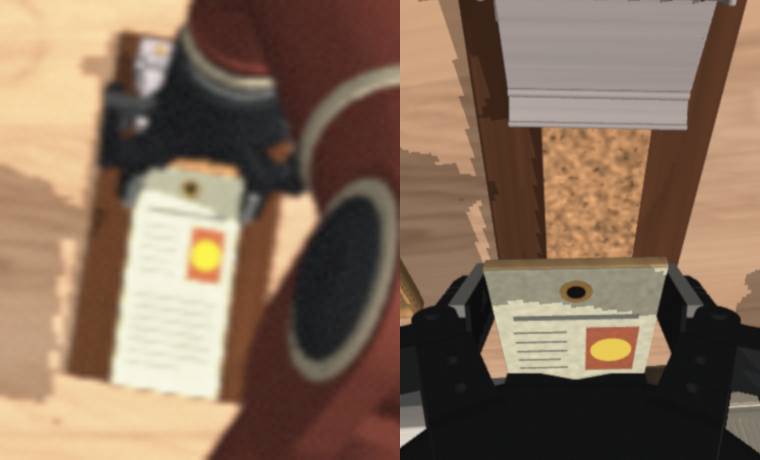

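The card is face up in the gripper with the eyelet end toward the clip, about 10 mm left of centre. I shift it and lower it.

{"op": "servo_tool", "data": {"commands": [{"delta_pos": [0, 1.0, 0], "twist": [-0.004, 0, 0.012], "grip": 6.0}, {"delta_pos": [0.5, 0, 1.25], "twist": [0, 0, 0], "grip": 6.0}, {"delta_pos": [0.5, 0, 1.25], "twist": [0, 0, 0], "grip": 6.0}, {"delta_pos": [0.5, 0, 1.25], "twist": [0, 0, 0], "grip": 6.0}, {"delta_pos": [0.3, 0, 0.7], "twist": [0, 0, 0], "grip": 6.0}, {"delta_pos": [0, 0, 0], "twist": [0, 0, 0], "grip": 6.0}]}}

```text
time: 15.0
ee_pos: [456.1, -197.3, 30.7]
tool_rot: [[0.913, -0.165, -0.373], [-0.152, -0.986, 0.062], [-0.378, -0.0, -0.926]]
ft_force: [-0.1, 0.2, -0.0]
opening: 0.751
grip_force: 66.6
```

```bash
python3 lay.py 12 0 3.5
```

```text
tcp target [ 454.7 -196.9   12.7] now [ 456.1 -197.3   30.7] twist tool [-0.001  0.004 -0.001]
delta in present tool cm [ 0.55 -0.02  1.72] in target tool cm [ 0.54 -0.02  1.72] up in target tool [-0.375  0.    -0.927]
card now elev 3.3 top now [ 476.8 -200.4   39.5] joints [ 30.  49. -19.  99.  19.  58. -99.]
```

{"op": "servo_tool", "data": {"commands": [{"delta_pos": [0.15, 0, 0.5], "twist": [0, 0, 0], "grip": 6.0}, {"delta_pos": [0.15, 0, 0.45], "twist": [0, 0, 0], "grip": 6.0}, {"delta_pos": [0.12, 0, 0.35], "twist": [0, 0, 0], "grip": 6.0}, {"delta_pos": [0.1, 0, 0.3], "twist": [0, 0, 0], "grip": 6.0}, {"delta_pos": [0, 0, 0], "twist": [0, 0, 0], "grip": 6.0}, {"delta_pos": [0, 0, 0], "twist": [0, 0, 0], "grip": 6.0}]}}

```text
time: 15.5
ee_pos: [456.1, -197.3, 15.4]
tool_rot: [[0.914, -0.165, -0.37], [-0.153, -0.986, 0.061], [-0.375, 0.0, -0.927]]
ft_force: [0.0, 0.3, -0.7]
opening: 0.751
grip_force: 66.6
```

{"op": "servo_tool", "data": {"commands": [{"delta_pos": [0.07, 0, 0.19], "twist": [0, 0, 0], "grip": 6.0}, {"delta_pos": [0.07, 0, 0.19], "twist": [0, 0, 0], "grip": 6.0}, {"delta_pos": [0, 0, 0], "twist": [0, 0, 0], "grip": 6.0}, {"delta_pos": [0, 0, 0], "twist": [0, 0, 0], "grip": 6.0}]}}

```text
time: 15.83
ee_pos: [455.9, -197.3, 11.3]
tool_rot: [[0.914, -0.165, -0.37], [-0.153, -0.986, 0.061], [-0.375, 0.0, -0.927]]
ft_force: [0.3, -0.3, -1.1]
opening: 0.749
grip_force: 66.6
```

{"op": "servo_tool", "data": {"commands": [{"delta_pos": [0.06, 0, 0.14], "twist": [0, 0, 0], "grip": 6.0}, {"delta_pos": [0.06, 0, 0.14], "twist": [0, 0, 0], "grip": 6.0}, {"delta_pos": [0, 0, 0], "twist": [0, 0, 0], "grip": 6.0}, {"delta_pos": [0, 0, 0], "twist": [0, 0, 0], "grip": 6.0}]}}

```text
time: 16.17
ee_pos: [456.0, -197.3, 8.3]
tool_rot: [[0.914, -0.165, -0.37], [-0.153, -0.986, 0.061], [-0.375, 0.0, -0.927]]
ft_force: [0.2, -0.1, -1.6]
opening: 0.754
grip_force: 66.6
```

{"op": "servo_tool", "data": {"commands": [{"delta_pos": [0, 0, 0], "twist": [0, 0, 0], "grip": 6.8}, {"delta_pos": [0, 0, 0], "twist": [0, 0, 0], "grip": 7.4}, {"delta_pos": [0, 0, 0], "twist": [0, 0, 0], "grip": 8.4}, {"delta_pos": [0, 0, 0], "twist": [0, 0, 0], "grip": 8.5}, {"delta_pos": [0, 0, -1], "twist": [0, 0, 0], "grip": 8.5}, {"delta_pos": [-1.5, 0, -2.5], "twist": [0, 0, 0], "grip": 8.5}, {"delta_pos": [-2.5, 0, -3], "twist": [0, 0, 0], "grip": 8.5}, {"delta_pos": [-2.5, 0, -2], "twist": [0, 0, 0], "grip": 8.5}]}}

```text
time: 16.83
ee_pos: [429.6, -192.5, 113.8]
tool_rot: [[0.916, -0.164, -0.367], [-0.153, -0.986, 0.061], [-0.372, 0.0, -0.928]]
ft_force: [-0.1, 0.2, 0.1]
opening: 0.996
grip_force: 0.0
```

```bash
cat > look.py <<'E'
import sys
from h import *
from cell import imaging
n=sys.argv[1];c=imaging.camera("wrist");np.savez(n+".npz",**c)
im=c["image"].astype(int)
m=((im.min(2)>150)&(im.max(2)-im.min(2)<60)).astype(np.uint8)
yaw=np.radians(-9.4);B=np.array([np.cos(yaw),np.sin(yaw)]);
# rectify the board at z=19 (card face): board x from -170..60, y -70..70, 3px/mm
u=np.array([[-170,70],[60,70],[60,-70],[-170,-70]],float)
W=np.c_[463.5+u[:,0]*B[0]-u[:,1]*B[1],-198+u[:,0]*B[1]+u[:,1]*B[0],np.full(4,19.)]
H=cv2.getPerspectiveTransform(proj(c,W).astype(np.float32),np.float32([[0,0],[690,0],[690,420],[0,420]]))
r=cv2.warpPerspective(c["image"],H,(690,420));cv2.imwrite("pics/"+n+"r.png",r[:,:,::-1])
cv2.imwrite("pics/"+n+".png",c["image"][:,:,::-1])
E
python3 go.py p; python3 look.py w7
```

```text
joints [ 32.4  40.3 -21.4 101.3  16.8  63.9 -96.9] pos [ 429.6 -192.5  113.8]
[[0.916, -0.164, -0.367], [-0.153, -0.986, 0.061], [-0.372, 0.0, -0.928]]
delta tool cm [0. 0. 0.]
```

{"op": "servo_tool", "data": {"commands": [{"delta_pos": [0, 0, -1.5], "twist": [0, 0.095, 0], "grip": 8.5}, {"delta_pos": [0, 0, -1.5], "twist": [0, 0.095, 0], "grip": 8.5}, {"delta_pos": [0, 0, 0], "twist": [0, 0.095, 0], "grip": 8.5}, {"delta_pos": [0, 0, 0], "twist": [0, 0.095, 0], "grip": 8.5}, {"delta_pos": [-0.8, 0, -1.5], "twist": [0, 0, 0], "grip": 8.5}, {"delta_pos": [0, 0, -1.5], "twist": [0, 0, 0], "grip": 8.5}, {"delta_pos": [0, 0, 0], "twist": [0, 0, 0], "grip": 8.5}, {"delta_pos": [0, 0, 0], "twist": [0, 0, 0], "grip": 8.5}]}}

```text
time: 17.55
ee_pos: [430.9, -193.2, 170.9]
tool_rot: [[0.986, -0.165, -0.002], [-0.165, -0.986, -0.001], [-0.002, 0.001, -1.0]]
ft_force: [0.3, -1.1, -0.5]
opening: 0.99
grip_force: 0.0
```

```bash
python3 go.py p; python3 look.py w8
python3 - <<'E'
import cv2,numpy as np
a=cv2.imread("pics/w8.png")[:,60:580];b=cv2.imread("pics/w8r.png");b=cv2.resize(b,(520,317))
o=np.vstack([cv2.resize(a,(307,283)).copy() if 0 else cv2.copyMakeBorder(cv2.resize(a,(306,282)),0,0,0,214,0),b]);cv2.imwrite("pics/v8.png",o);print(o.shape)
E
```

```text
joints [ 39.4  26.2 -25.3 113.9  16.   43.4 -94.9] pos [ 430.9 -193.2  170.9]
[[0.986, -0.165, -0.002], [-0.165, -0.986, -0.001], [-0.002, 0.001, -1.0]]
delta tool cm [0. 0. 0.]
(599, 520, 3)
```

View pics/v8.png

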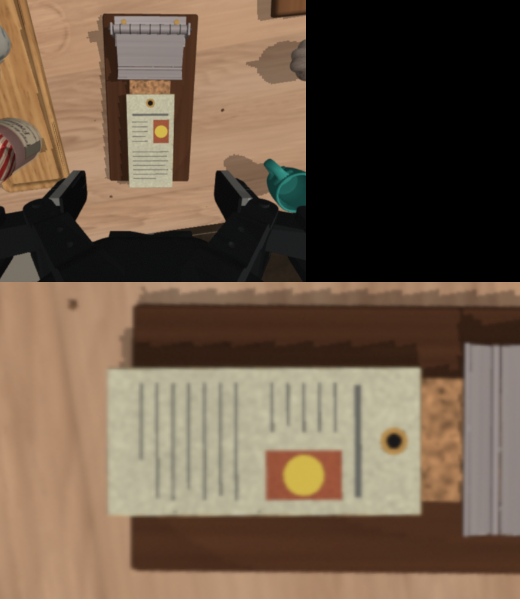

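The card lies flat and face up on the cork, straight, with its end at board x≈16 mm and y≈−0.9 mm. Now I regrasp it near the tail.

{"op": "servo_tool", "data": {"commands": [{"delta_pos": [-1.2, 0, 0], "twist": [0, 0, 0], "grip": 8.5}, {"delta_pos": [-1.2, 0, 1], "twist": [0, 0, 0], "grip": 8.5}, {"delta_pos": [-1.2, 0, 2], "twist": [0, 0, 0], "grip": 8.5}, {"delta_pos": [0, 0, 3], "twist": [0, 0, 0], "grip": 8.5}, {"delta_pos": [0, 0, 3], "twist": [0, 0, 0], "grip": 8.5}, {"delta_pos": [0, 0, 2], "twist": [0, 0, 0], "grip": 8.5}, {"delta_pos": [0, 0, 0], "twist": [0, 0, 0], "grip": 8.5}, {"delta_pos": [0, 0, 0], "twist": [0, 0, 0], "grip": 8.5}]}}

```text
time: 18.27
ee_pos: [393.6, -186.3, 58.9]
tool_rot: [[0.986, -0.164, -0.008], [-0.164, -0.986, 0.002], [-0.008, -0.001, -1.0]]
ft_force: [-0.0, 0.7, 0.2]
opening: 0.995
grip_force: 0.0
```

```bash
python3 go.py "[395.8,-187.2,4.5]"
```

```text
joints [  34.3   34.7  -17.3  125.2   24.9   23.8 -102.5] pos [ 393.6 -186.3   58.9]
[[0.986, -0.164, -0.008], [-0.164, -0.986, 0.002], [-0.008, -0.001, -1.0]]
delta tool cm [0.28 0.05 5.44]
```

{"op": "servo_tool", "data": {"commands": [{"delta_pos": [0.2, 0.05, 1.5], "twist": [0, 0.004, 0], "grip": 8.5}, {"delta_pos": [0, 0, 1.5], "twist": [0, 0, 0], "grip": 8.5}, {"delta_pos": [0, 0, 1.2], "twist": [0, 0, 0], "grip": 8.5}, {"delta_pos": [0, 0, 0.8], "twist": [0, 0, 0], "grip": 8.5}, {"delta_pos": [0, 0, 0], "twist": [0, 0, 0], "grip": 8.5}, {"delta_pos": [0, 0, 0], "twist": [0, 0, 0], "grip": 8.5}]}}

```text
time: 18.77
ee_pos: [396.5, -187.9, 10.5]
tool_rot: [[0.986, -0.165, 0.0], [-0.165, -0.986, -0.001], [0.0, 0.001, -1.0]]
ft_force: [0.5, -0.2, -0.2]
opening: 0.991
grip_force: 0.0
```

```bash
python3 go.py "[395.8,-187.2,4.5]"
```

```text
joints [  30.3   40.1  -11.5  126.6   28.7   15.6 -105.8] pos [ 396.5 -187.9   10.5]
[[0.986, -0.165, 0.0], [-0.165, -0.986, -0.001], [0.0, 0.001, -1.0]]
delta tool cm [-0.08 -0.06  0.6 ]
```

{"op": "servo_tool", "data": {"commands": [{"delta_pos": [0, -0.05, 0.3], "twist": [0, 0, 0], "grip": 8.5}, {"delta_pos": [0, 0, 0.28], "twist": [0, 0, 0], "grip": 8.5}, {"delta_pos": [0, 0, 0], "twist": [0, 0, 0], "grip": 7.6}, {"delta_pos": [0, 0, 0], "twist": [0, 0, 0], "grip": 7.0}, {"delta_pos": [0, 0, 0], "twist": [0, 0, 0], "grip": 6.0}, {"delta_pos": [0, 0, 0], "twist": [0, 0, 0], "grip": 6.0}, {"delta_pos": [0, 0, 0], "twist": [0, 0, 0], "grip": 6.0}, {"delta_pos": [0, 0, 0], "twist": [0, 0, 0], "grip": 6.0}], "squeeze": 50}}

```text
time: 19.43
ee_pos: [396.0, -187.3, 4.7]
tool_rot: [[0.986, -0.165, -0.0], [-0.165, -0.986, -0.001], [-0.0, 0.001, -1.0]]
ft_force: [-1.1, 0.8, 5.5]
opening: 0.75
grip_force: 54.4
```

```bash
cat > st.py <<'E'
from cell import manip
import numpy as np
s=manip.observe();R=np.array(s["tool_rot"]);y=np.radians(-9.4);d=s["ee_pos"]-np.array([463.5,-198,0]);B=np.array([[np.cos(y),np.sin(y)],[-np.sin(y),np.cos(y)]])
print("board xy",(B@d[:2]).round(1),"z",round(d[2],1),"yaw",np.degrees(np.arctan2(R[1,0],R[0,0])).round(2),"F board",(B@s["ft_force"][:2]).round(1),s["ft_force"][2].round(1),"open",round(s["opening"]*85.4,1),"grip",s["grip_force"],np.round(s["joint_pos"],0),"mom",np.round(s["torque"],2))
E
python3 st.py
```

```text
board xy [-68.3  -0.5] z 4.7 yaw -9.48 F board [-1.2  0.6] 5.5 open 64.0 grip 54.438350200653076 [  30.   41.  -11.  127.   29.   15. -106.] mom [ 0.1   0.12 -0.01]
```

{"op": "servo_tool", "data": {"commands": [{"delta_pos": [0.5, 0, -0.05], "twist": [0, 0, 0], "grip": 6.0}, {"delta_pos": [0.8, 0, 0], "twist": [0, 0, 0], "grip": 6.0}, {"delta_pos": [0.6, 0, 0], "twist": [0, 0, 0], "grip": 6.0}, {"delta_pos": [0.5, 0, 0], "twist": [0, 0, 0], "grip": 6.0}, {"delta_pos": [0.5, 0, 0], "twist": [0, 0, 0], "grip": 6.0}, {"delta_pos": [0.5, 0, 0], "twist": [0, 0, 0], "grip": 6.0}, {"delta_pos": [0, 0, 0], "twist": [0, 0, 0], "grip": 6.0}], "squeeze": 60}}

```text
time: 20.02
ee_pos: [424.7, -192.4, 4.8]
tool_rot: [[0.986, -0.166, -0.012], [-0.166, -0.986, 0.0], [-0.012, 0.002, -1.0]]
ft_force: [-9.3, 1.7, 14.2]
opening: 0.749
grip_force: 67.2
```

```bash
python3 st.py
```

```text
board xy [-39.2  -0.8] z 4.8 yaw -9.55 F board [-9.5  0.2] 14.2 open 64.0 grip 67.20301866531372 [  30.   42.  -13.  122.   28.   20. -105.] mom [ 0.51  1.68 -0.04]
```

{"op": "servo_tool", "data": {"commands": [{"delta_pos": [0, 0, -0.1], "twist": [0, 0, 0], "grip": 6.0}, {"delta_pos": [0.4, 0, 0], "twist": [0, 0, 0], "grip": 6.0}, {"delta_pos": [0.4, 0, 0], "twist": [0, 0, 0], "grip": 6.0}, {"delta_pos": [0, 0, 0], "twist": [0, 0, 0], "grip": 6.0}]}}

```text
time: 20.35
ee_pos: [435.8, -194.0, 5.1]
tool_rot: [[0.986, -0.165, -0.005], [-0.165, -0.986, 0.0], [-0.005, 0.0, -1.0]]
ft_force: [-3.6, 0.2, -1.1]
opening: 0.746
grip_force: 65.8
```

```bash
python3 st.py
```

```text
board xy [-28.   -0.6] z 5.1 yaw -9.51 F board [-3.6 -0.4] -1.1 open 63.7 grip 65.81247925758362 [  30.   42.  -14.  121.   27.   20. -105.] mom [-0.    0.48 -0.02]
```

{"op": "servo_tool", "data": {"commands": [{"delta_pos": [0.5, 0, 0], "twist": [0, 0, 0], "grip": 6.0}, {"delta_pos": [0.5, 0, 0], "twist": [0, 0, 0], "grip": 6.0}, {"delta_pos": [0.5, 0, 0], "twist": [0, 0, 0], "grip": 6.0}, {"delta_pos": [0.4, 0, 0], "twist": [0, 0, 0], "grip": 6.0}, {"delta_pos": [0, 0, 0], "twist": [0, 0, 0], "grip": 6.0}, {"delta_pos": [0, 0, 0], "twist": [0, 0, 0], "grip": 6.0}]}}

```text
time: 20.85
ee_pos: [458.2, -197.6, 5.7]
tool_rot: [[0.986, -0.165, 0.003], [-0.165, -0.986, -0.001], [0.003, 0.0, -1.0]]
ft_force: [0.7, 0.2, -3.6]
opening: 0.748
grip_force: 66.5
```

```bash
python3 st.py
```

```text
board xy [-5.3 -0.5] z 5.7 yaw -9.47 F board [0.6 0.3] -3.6 open 63.9 grip 66.4880383014679 [  30.   43.  -14.  117.   27.   22. -105.] mom [-0.05 -0.05 -0.  ]
```

{"op": "servo_tool", "data": {"commands": [{"delta_pos": [0.15, 0, 0.05], "twist": [0, 0, 0], "grip": 6.0}, {"delta_pos": [0.15, 0, 0], "twist": [0, 0, 0], "grip": 6.0}, {"delta_pos": [0, 0, 0], "twist": [0, 0, 0], "grip": 6.0}, {"delta_pos": [0, 0, 0], "twist": [0, 0, 0], "grip": 6.0}]}}

```text
time: 21.18
ee_pos: [458.8, -197.7, 5.1]
tool_rot: [[0.986, -0.165, -0.001], [-0.165, -0.986, -0.0], [-0.001, 0.0, -1.0]]
ft_force: [-1.8, 1.0, -2.8]
opening: 0.75
grip_force: 66.6
```

```bash
python3 st.py
```

```text
board xy [-4.7 -0.5] z 5.1 yaw -9.48 F board [-2.   0.7] -2.8 open 64.0 grip 66.58500552177429 [  30.   43.  -15.  117.   27.   23. -105.] mom [0.13 0.39 0.04]
```

{"op": "servo_tool", "data": {"commands": [{"delta_pos": [0.15, 0, 0], "twist": [0, 0, 0], "grip": 6.0}, {"delta_pos": [0.15, 0, 0], "twist": [0, 0, 0], "grip": 6.0}, {"delta_pos": [0, 0, 0], "twist": [0, 0, 0], "grip": 6.0}, {"delta_pos": [0, 0, 0], "twist": [0, 0, 0], "grip": 6.0}]}}

```text
time: 21.52
ee_pos: [459.8, -197.9, 4.9]
tool_rot: [[0.986, -0.165, -0.005], [-0.165, -0.986, 0.0], [-0.005, 0.001, -1.0]]
ft_force: [-5.2, 1.7, -0.4]
opening: 0.741
grip_force: 66.8
```

```bash
python3 st.py
```

```text
board xy [-3.7 -0.5] z 4.9 yaw -9.51 F board [-5.4  0.9] -0.4 open 63.3 grip 66.7870581150055 [  30.   43.  -15.  117.   26.   23. -104.] mom [ 0.31  0.97 -0.04]
```

{"op": "servo_tool", "data": {"commands": [{"delta_pos": [0.2, 0, 0], "twist": [0, 0, 0], "grip": 6.0}, {"delta_pos": [0.2, 0, 0], "twist": [0, 0, 0], "grip": 6.0}, {"delta_pos": [0, 0, 0], "twist": [0, 0, 0], "grip": 6.0}, {"delta_pos": [0, 0, 0], "twist": [0, 0, 0], "grip": 6.0}]}}

```text
time: 21.85
ee_pos: [459.8, -197.9, 4.9]
tool_rot: [[0.986, -0.165, -0.013], [-0.165, -0.986, 0.001], [-0.013, 0.001, -1.0]]
ft_force: [-10.2, 3.4, 5.9]
opening: 0.746
grip_force: 67.4
```

```bash
python3 st.py
```

```text
board xy [-3.6 -0.5] z 4.9 yaw -9.52 F board [-10.6   1.7] 5.9 open 63.7 grip 67.41029977798462 [  30.   44.  -15.  116.   26.   24. -104.] mom [ 0.63  2.11 -0.05]
```

The card is at the stop: force rose to 10.6 N with no further motion. I relax the push, let go and lift.

{"op": "servo_tool", "data": {"commands": [{"delta_pos": [-0.3, 0, 0], "twist": [0, 0, 0], "grip": 6.0}, {"delta_pos": [0, 0, 0], "twist": [0, 0, 0], "grip": 6.7}, {"delta_pos": [0, 0, 0], "twist": [0, 0, 0], "grip": 7.5}, {"delta_pos": [0, 0, 0], "twist": [0, 0, 0], "grip": 8.5}, {"delta_pos": [0, 0, 0], "twist": [0, 0, 0], "grip": 8.5}, {"delta_pos": [-0.2, 0, -1], "twist": [0, 0, 0], "grip": 8.5}, {"delta_pos": [-1, 0, -2], "twist": [0, 0, 0], "grip": 8.5}, {"delta_pos": [-1.5, 0, -3], "twist": [0, 0, 0], "grip": 8.5}]}}

```text
time: 22.52
ee_pos: [436.9, -193.6, 65.0]
tool_rot: [[0.986, -0.164, -0.001], [-0.164, -0.986, 0.001], [-0.001, -0.001, -1.0]]
ft_force: [0.5, -0.9, 1.4]
opening: 0.999
grip_force: 0.0
```

{"op": "servo_tool", "data": {"commands": [{"delta_pos": [-0.5, 0, -3], "twist": [0, 0, 0], "grip": 8.5}, {"delta_pos": [0, 0, -3], "twist": [0, 0, 0], "grip": 8.5}, {"delta_pos": [0, 0, -3], "twist": [0, 0, 0], "grip": 8.5}, {"delta_pos": [0, 0, 0], "twist": [0, 0, 0], "grip": 8.5}, {"delta_pos": [0, 0, 0], "twist": [0, 0, 0], "grip": 8.5}]}}

```text
time: 22.93
ee_pos: [432.8, -193.7, 157.4]
tool_rot: [[0.986, -0.165, 0.004], [-0.165, -0.986, -0.003], [0.005, 0.002, -1.0]]
ft_force: [-0.0, 0.3, -0.1]
opening: 0.992
grip_force: 0.0
```

```bash
python3 st.py; python3 look.py w9
python3 - <<'E'
import cv2,numpy as np
for n in("w8r","w9r"):
    i=cv2.imread(f"pics/{n}.png").astype(int)
    g,b,r=i[:,:,1],i[:,:,0],i[:,:,2]
    m=((b>120)&(r-b<70)&(r-b>5)&(g>b)).astype(np.uint8)
    m=cv2.morphologyEx(m,cv2.MORPH_CLOSE,np.ones((25,25)));m=cv2.morphologyEx(m,cv2.MORPH_OPEN,np.ones((25,25)))
    for c in cv2.findContours(m,0,2)[0]:
        if cv2.contourArea(c)>8000:
            x,y,w,h=cv2.boundingRect(c);print(n,"board x",round(x/3-170,1),round((x+w)/3-170,1),"y",round(70-y/3,1),round(70-(y+h)/3,1),cv2.minAreaRect(c)[2])
    # eyelet column/row, dark
    k=(i[150:260,100:].max(2)<60);
E
```

```text
board xy [-31.   -0.8] z 157.4 yaw -9.5 F board [-0.1  0.3] -0.1 open 84.7 grip 0.0 [ 39.  27. -25. 115.  17.  41. -96.] mom [-0.    0.07  0.04]
w8r board x -123.3 16.0 y 31.7 -33.3 89.68169403076172
w8r board x 35.7 60.0 y 41.3 -41.3 90.0
w9r board x -58.3 60.0 y 42.3 -42.0 90.0
```

Run:
```python
import cv2,numpy as np
i=cv2.imread("pics/w9r.png").astype(int);b,g,r=i[:,:,0],i[:,:,1],i[:,:,2]
m=((b>120)&(r-b<70)&(r-b>5)&(g>b))
for x in (-50,-35,-20,-5,10,20):
    y=np.where(m[:,int((x+170)*3)])[0];print(x,70-y.min()/3,70-y.max()/3)
from cell import manip
print(manip.finish_job())
```

```text
-50 32.0 -32.0
-35 31.666666666666664 -32.33333333333333
-20 32.0 -32.0
-5 31.666666666666664 -32.33333333333333
10 32.0 -32.33333333333333
20 31.666666666666664 -32.0
the job is handed in; nothing more can be done
None
```

I handed the job in; no pass or fail verdict came back. At my last checks the mug stood upright on the tray, the card was pushed to the stop under the clip (straight, within about 1 mm of centre), and the gripper had let go of both.

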